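# Sweep the clay scraps into the scrap pan

## Task

Clear the bench: sweep the three bits of scrap clay along the table and in through the open front of the metal scrap pan, until each lies well inside on the pan's floor, not just over the edge. Push them only, never pick them up, and leave the stamp that stands in their row and everything else on the table where it is.

Things in the scene. Friction and masses are not known exactly. Their poses are not given: they have to be found in the camera images.
- scrap_torn: torn, jagged scrap of grey-brown clay, 25 x 31 x 12 mm high, about 30 g; sits loose on the table and slides when pushed. Origin: within 4 mm of the centre of its underside; x and y axes along the first two sizes, z up
- scrap_strip: slightly bent, flat strip trimmed off a clay slab, 53 x 28 x 12 mm high, about 30 g; sits loose on the table and slides when pushed. Origin: within 4 mm of the centre of its underside; x and y axes along the first two sizes, z up
- scrap_small: small rounded offcut of dry pale clay, 14 x 27 x 8 mm high, about 15 g; sits loose on the table and slides when pushed. Origin: within 4 mm of the centre of its underside; x and y axes along the first two sizes, z up
- scrap_pan: low bare-metal scrap pan, 130 (its x) x 280 mm (its y), fixed to the table. Its -x side is the open front; the other three have walls 30 mm high, 3 mm thick (rim bead 6 mm), with a dark loop handle 26 mm out behind the back one. Floor 2 mm above the table. Origin: centre of its underside; inside spans x = -65 (open edge) to 62, y = -137 to 137 mm
- pan_mouth (a point): middle of the open front edge of the pan's floor, 2 mm above the table, at x = -65 mm from the pan's origin; axes as the pan's. From this edge a ramp 16 mm long slopes outward down to the table
- stamp: upright wooden texture stamp, a square block 30 x 30 x 56 mm high with a wider cap, standing in the row with the scraps; to be left alone. Origin: centre of its underside
- wood_rib: flat pear-wood throwing rib, 49 x 97 x 9 mm, lying beside the left end of the row; to be left alone. Origin: centre of its underside
- loop_tool: clay loop tool, 206 mm long (along its own y), 11 mm thick, lying on the table to the right; to be left alone. Origin: centre of its underside
- clay_ball: fist-sized ball of fresh clay, 98 x 127 x 89 mm high, to the left; to be left alone. Origin: centre of its underside
- purple_cup: empty plastic cup, 84 mm across, 112 mm high, standing at the back; to be left alone. Origin: centre of its underside
- spray_bottle: spray bottle with trigger head, 188 mm high, standing near the robot on the left; to be left alone. Origin: centre of its underside

How it is judged:
At the end, for the whole second after the job is handed in: The origin of each of the three scraps lies between the pan's walls and at least 15 mm behind the open edge of its floor, less than 25 mm above the table, at rest (under 20 mm/s) (y of scrap_torn in the frame of scrap_pan between -0.137 and 0.137 m and x of scrap_torn in the frame of scrap_pan between -0.05 and 0.065 m and z of each of scrap_torn, scrap_strip, scrap_small in the frame of scrap_pan below 0.025 m and linear speed of each of scrap_torn, scrap_strip, scrap_small below 0.02 m/s and y of scrap_strip in the frame of scrap_pan between -0.137 and 0.137 m and x of scrap_strip in the frame of scrap_pan between -0.05 and 0.065 m and y of scrap_small in the frame of scrap_pan between -0.137 and 0.137 m and x of scrap_small in the frame of scrap_pan between -0.05 and 0.065 m); the robot touches nothing.
It fails at once if a scrap is lifted or carried: its origin rises more than 30 mm above the table (height (world z) of any of scrap_torn, scrap_strip, scrap_small above 0.03 m).
It fails at once if one of the things to be left alone is moved more than 20 mm (distance of any of stamp, wood_rib, loop_tool, clay_ball, purple_cup, spray_bottle from where it was at the start of the episode above 0.02 m).
It fails at once if the stamp, cup or spray bottle is knocked over (tilted more than 0.4 rad) (angle between any of stamp, purple_cup, spray_bottle's own z axis and vertical above 0.4 rad).
It also fails if it takes over 61 s, if anything falls off the work surface, if the arm or the gripper's body presses on something with over 40 N, if the wrist force passes 120 N, or if a joint passes its speed limit or range.

## Robot

A 6-joint arm with a two-finger parallel gripper is mounted at the origin on the work surface; the furniture and walls round the work are solid. World frame = base frame: x ahead of the robot, y to its left, z up, the work surface at z = 0. Lengths are in m, angles in rad, forces in N, time in s.
With the tool pointing down it reaches from about 0.425 to 0.95 m from the base axis. Payload 3.5 kg.
Tool frame: the origin (TCP) lies midway between the tips of the shut fingers; the grasp point (between the pads) lies 19 mm behind it; z points along the fingers, y is the direction in which the jaws open and shut (so a half turn about z gives the same grasp; the last joint's range is limited). The gripper opens to 85 mm and grips with 20 to 120 N. Pads are 22 mm wide; open, the fingers measure 114 mm over their backs; the gripper's body (76 mm by 85 mm) begins 54 mm behind the grasp point. The pads swing forward as they close: fully open they stand 13 mm farther back than shut.
Start: joints at [-1.464, 0.286, 1.577, -0, 1.279, -0.15], TCP at [0.171, -0.653, 0.231] pointing down, gripper open.
Joint ranges: [-2.77, 2.77], [-0.9, 2.22], [0.21, 2.48], [-1.53, 4.67], [0.24, 2.81], [-2.84, 2.84]. Speed limits (rad/s): [2.79, 2.79, 3.14, 3.14, 3.14, 3.14].

## Interface

Orientations are given as a unit quaternion [x, y, z, w].
In Python, from plant import ctrl gives the robot as it stands.
- The arm moves only by the tool apply_moves, never from a script. Its argument "moves" is a list that holds one entry, the list of rows, each a list of 7 numbers: the shift along the tool's x, y, z in m, then the turn, a rotation vector about the tool's x, y, z in degrees, then the gripper's target within -1 to 1 (shut at 1, half-way at 0, fully open at -1). In form: [[[tx, ty, tz, ax, ay, az, hand], ...]]. A call has 1 to 12 rows; each row shifts and turns the pose as measured when the row begins, along the tool's axes as they then stand; what a row does not reach is not made up. A row lasts 1/10 s, in which the tool goes at most 50 mm and 8.59 degrees, less where a joint would pass 70% of its speed; a pose out of reach is approached as far as the arm can. A call with a gripper value outside its range is refused whole. The fingers move at their own pace and stop on an object; "force" is the grip in N (left out, the last holds). Time passes only in rows, so rows that do not move let the fingers close. It gives the time, the measured TCP pose, the force and the opening at its end, in the units of the state.
- ctrl.get_state(): the state, without advancing time (a new reading comes with each control period).
- ctrl.read_camera(name): name is "side" or "top"; returns the picture (480x640x3 uint8, red, green, blue); there is no depth.
- ctrl.get_calibration(name): a dict with "camera_matrix" (3x3 intrinsics, pixels), "cam_to_world" (4x4, takes a point from camera to world coordinates). Camera axes: x right, y up, looking along -z (the intrinsics and any distortion apply to the point x, -y, -z); pixel columns grow to the right and rows downward; lengths in m; the calibration is good to about 2 mm. A picture is of the moment at which its call begins. get_calibration takes no time and is no camera call.
- ctrl.sign_off(): hands the job in, once; it reports no verdict.
The state is a dict: "time": time; "qpos": joint angles; "dq": joint speeds; "joint_efforts": joint torques, N m; "eef_pos": TCP position; "tcp_rot": TCP orientation; "contact_force": force on the tool from outside, world axes, zero at the start; "wrist_torque": the same for the moment, N m; "opening": opening from 0.0 (shut) to 1.0 (fully open).
Only numpy, scipy, OpenCV 4.12 (cv2) and the standard library are available. Lean on these libraries where they do the work, as an engineer would, in place of code of your own. Each camera call takes 0.05 s, during which the arm holds its last target. There are 200 camera calls.

## Working session

There is one attempt and no reset: what is moved stays moved. The work goes in short steps, Python scripts to look and compute and a tool call to move; the robot and the scene stay as the last step left them, time stands still between calls to the robot, and variables do not carry over. Pictures are saved under pics/ and viewed, about 8 in all and at most 12, crops included, and the job is handed in when it is done.

Besides the shell and the picture viewer there is one more tool, called after ">>>" as name(argument=value, ...), one argument or row to a line, values as JSON. apply_moves: Moves the arm, as the interface text tells. Its arguments: {"type":"object","properties":{"moves":{"type":"array","items":{"type":"array","items":{"type":"array","items":{"type":"number"}}}},"force":{"type":"number"}},"required":["moves"]}

```bash
mkdir -p pics; cat > h.py <<'E'
import numpy as np,cv2
from plant import ctrl
def pix2w(name,u,v,z=0.0):
    c=ctrl.get_calibration(name);K=np.array(c["camera_matrix"]);T=np.array(c["cam_to_world"])
    d=np.linalg.inv(K)@[u,v,1];d=T[:3,:3]@(d*[1,-1,-1]);o=T[:3,3]
    return o+d*(z-o[2])/d[2]
def w2pix(name,p):
    c=ctrl.get_calibration(name);K=np.array(c["camera_matrix"]);T=np.array(c["cam_to_world"])
    q=T[:3,:3].T@(np.array(p)-T[:3,3]);q=K@(q*[1,-1,-1]);return q[:2]/q[2]
def snap(name,f,crop=None,s=1):
    im=ctrl.read_camera(name)[:,:,::-1]
    if crop: x0,y0,x1,y1=crop; im=im[y0:y1,x0:x1]
    cv2.imwrite(f,cv2.resize(im,None,fx=s,fy=s,interpolation=cv2.INTER_CUBIC))
E
python3 - <<'E'
from h import *
print(ctrl.get_state())
for n in("top","side"):
    snap(n,f"pics/{n}0.png");print(ctrl.get_calibration(n))
E
```

```text
{'time': 0.0, 'qpos': array([-1.46397875e+00,  2.87174301e-01,  1.57820616e+00, -1.54570777e-05,
        1.27859121e+00, -1.50017739e-01]), 'dq': array([-2.68507550e-04,  2.47697480e-04, -7.56621583e-04, -1.95024656e-03,
       -9.72065503e-05, -8.06203432e-04]), 'joint_efforts': array([ 1.18048159e-03, -4.05979013e+01, -2.92624801e+01, -3.14090369e-05,
        5.86417853e-03, -4.28922348e-06]), 'eef_pos': array([ 0.17140555, -0.65218393,  0.22992563]), 'tcp_rot': array([ 9.91764790e-01,  1.28067116e-01,  1.82949905e-05, -1.18939366e-03]), 'contact_force': array([ 0.55948967, -0.24135002, -0.61902224]), 'wrist_torque': array([ 0.0183339 , -0.00094038,  0.01319431]), 'opening': 0.9983744075805615}
{'camera_matrix': array([[447.5866888 ,   0.        , 317.71608702],
       [  0.        , 447.5866888 , 239.85356461],
       [  0.        ,   0.        ,   1.        ]]), 'cam_to_world': array([[ 7.24389879e-03,  9.87784841e-01, -1.55655499e-01,
         3.31753549e-01],
       [-9.99973499e-01,  7.04250497e-03, -1.84527477e-03,
        -1.89633107e-03],
       [-7.26529821e-04,  1.55664741e-01,  9.87809678e-01,
         1.09894849e+00],
       [ 0.00000000e+00,  0.00000000e+00,  0.00000000e+00,
         1.00000000e+00]])}
{'camera_matrix': array([[478.43551952,   0.        , 312.2099532 ],
       [  0.        , 478.43551952, 233.86886932],
       [  0.        ,   0.        ,   1.        ]]), 'cam_to_world': array([[-0.84809689,  0.25363588, -0.46518867, -0.06930221],
       [-0.52966534, -0.38323444,  0.75669412,  0.85572645],
       [ 0.01364846,  0.88814425,  0.45936208,  0.57156758],
       [ 0.        ,  0.        ,  0.        ,  1.        ]])}
```

View pics/top0.png

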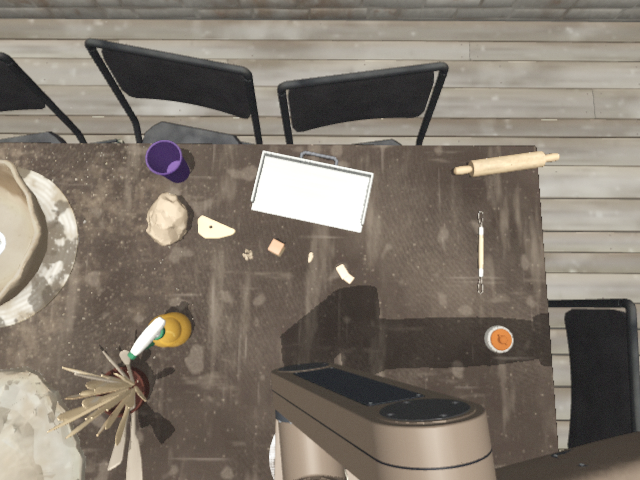

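View pics/side0.png

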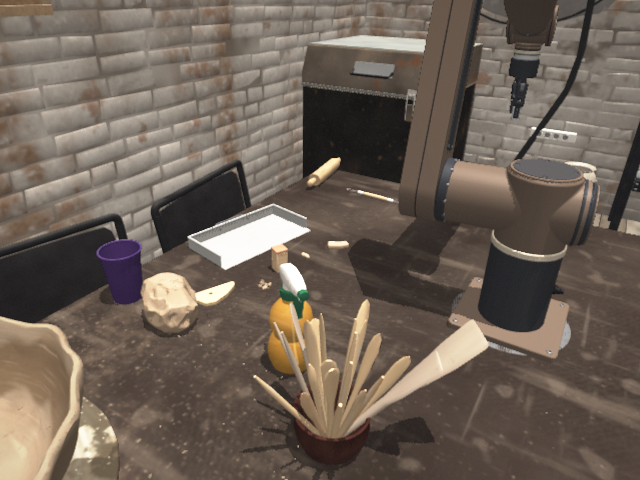

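The top view shows torn near (248,255), stamp (276,247), small (310,257), strip (345,273) and the pan's open front along (252,210)–(362,231). I'll enlarge that area.

```bash
python3 - <<'E'
from h import *
snap("top","pics/c1.png",(190,140,390,290),4)
for n,u,v,z in [("torn",248,255,.006),("stamp",276,247,.06),("small",310,257,.004),("strip",345,273,.006),("frontL",252,210,.03),("frontR",362,231,.03),("backL",264,152,.03),("backR",373,174,.03)]:
    print(n,pix2w("top",u,v,z).round(3))
E
```

```text
torn [0.465 0.171 0.006]
stamp [0.478 0.098 0.06 ]
small [0.461 0.019 0.004]
strip [ 0.422 -0.067  0.006]
frontL [0.573 0.161 0.03 ]
frontR [ 0.523 -0.107  0.03 ]
backL [0.721 0.136 0.03 ]
backR [ 0.666 -0.136  0.03 ]
```

View pics/c1.png

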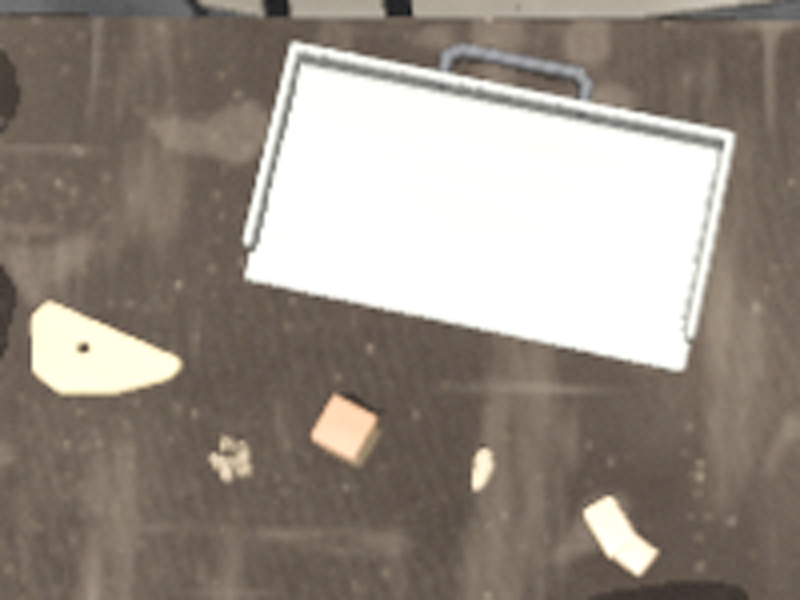

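```bash
cat >> h.py <<'E'
def cw(u,v,z): return pix2w("top",190+(u-1.5)/4,140+(v-1.5)/4,z)  # from 4x crop c1 
from scipy.spatial.transform import Rotation as R
E
python3 - <<'E'
from h import *
rl,rr=cw(245,278,0),cw(685,370,0); bl,br=cw(293,42,.03),cw(733,133,.03)
for p in (rl,rr,bl,br): print(p.round(4))
f=rr-rl; b=br-bl
print(np.linalg.norm(f),np.linalg.norm(b),np.degrees(np.arctan2(f[0],-f[1])),np.degrees(np.arctan2(b[0],-b[1])))
d=(f/np.linalg.norm(f)+b/np.linalg.norm(b));d/=np.linalg.norm(d)   # pan -y
ey=-d; ex=np.array([ey[1],-ey[0],0]); yaw=np.arctan2(ex[1],ex[0])
mid=(rl+rr)/2; bm=(bl+br)/2; print("depth",(bm-mid)@ex,(bm-mid)@ey)
o=((mid+ex*81)*0+ (mid+ex*.081)+(bm-ex*.065))/2; o[2]=0
print("yaw",np.degrees(yaw),"origin",o.round(4))
np.savez("pan.npz",o=o,yaw=yaw)
for n,pts,z in [("torn",[(231,459),(210,460),(252,466),(232,436),(232,481)],.008),("small",[(482,469),(488,448),(478,491)],.005),
  ("strip",[(621,535),(584,513),(610,497),(640,576),(658,549)],.012),("stampcap",[(340,396),(378,412),(358,460),(312,432)],.056)]:
    for u,v in pts:
        p=cw(u,v,z); q=p-o; print(n,p[:2].round(3),"pan",np.round([q@ex,q@ey],3))
for w in [(.375,-.07),(.44,.02),(.44,.17)]:
    q=np.array([*w,0])-o; print(w,np.round([q@ex,q@ey],3))
s=ctrl.get_state(); M=R.from_quat(s["tcp_rot"]).as_matrix()
print(M.round(3)); print("tool shift to (.35,-.4,.23)",(M.T@(np.array([.35,-.4,.23])-s["eef_pos"])).round(3),"yaw tool x",np.degrees(np.arctan2(M[1,0],M[0,0])))
E
```

```text
[0.5819 0.1687 0.    ]
[ 0.5252 -0.1073  0.    ]
[0.726  0.1387 0.03  ]
[ 0.669  -0.1352  0.03  ]
0.2817191484443693 0.2797777726910882 -11.613070780753775 -11.749561440962152
depth 0.14687611882467794 0.0007471765826390995
yaw -11.681316110857964 origin [0.6334 0.0146 0.    ]
torn [0.466 0.173] pan [-0.196  0.121]
torn [0.466 0.185] pan [-0.199  0.133]
torn [0.462 0.16 ] pan [-0.197  0.107]
torn [0.481 0.172] pan [-0.182  0.124]
torn [0.453 0.172] pan [-0.209  0.117]
small [0.462 0.019] pan [-0.169 -0.031]
small [0.475 0.015] pan [-0.155 -0.032]
small [0.448 0.021] pan [-0.183 -0.031]
strip [ 0.421 -0.066] pan [-0.192 -0.122]
strip [ 0.434 -0.044] pan [-0.183 -0.098]
strip [ 0.444 -0.06 ] pan [-0.17  -0.111]
strip [ 0.396 -0.078] pan [-0.213 -0.139]
strip [ 0.413 -0.089] pan [-0.195 -0.146]
stampcap [0.498 0.102] pan [-0.15   0.058]
stampcap [0.489 0.079] pan [-0.155  0.034]
stampcap [0.46 0.09] pan [-0.185  0.039]
stampcap [0.477 0.118] pan [-0.174  0.069]
(0.375, -0.07) [-0.236 -0.135]
(0.44, 0.02) [-0.19  -0.034]
(0.44, 0.17) [-0.221  0.113]
[[ 0.967  0.254 -0.   ]
 [ 0.254 -0.967  0.002]
 [ 0.    -0.002 -1.   ]]
tool shift to (.35,-.4,.23) [ 0.237 -0.199  0.001] yaw tool x 14.713948890413265
```

Sizes check out (pan 280 mm wide, 147 mm to the ramp edge, yaw −11.7°). I'll do the strip first, pushing along world +x. That means yaw 0, then moving over.

>>> apply_moves(
  moves=[
    [[0,0,0,0,0,7.35,0.5],[0,0,0,0,0,7.35,0.5],[0.028,-0.039,0,0,0,0,0.5],[0.028,-0.039,0,0,0,0,0.5],[0.028,-0.039,0,0,0,0,0.5],[0.028,-0.039,0,0,0,0,0.5],[0.028,-0.039,0,0,0,0,0.5],[0.028,-0.039,0,0,0,0,0.5],[0.028,-0.039,0,0,0,0,0.5],[0.028,-0.039,0,0,0,0,0.5],[0.028,-0.039,0,0,0,0,0.5],[0,0,0,0,0,0,0.5]],
  ],
)

```text
time: 1.35
eef_pos: [0.4338, -0.2902, 0.2256]
tcp_rot: [1.0, -0.008, -0.001, -0.005]
contact_force: [-0.3, -0.2, 0.8]
opening: 0.249
```

>>> apply_moves(
  moves=[
    [[-0.004,-0.044,0.02,0,0,0,0.5],[-0.004,-0.044,0.02,0,0,0,0.5],[-0.004,-0.044,0.02,0,0,0,0.5],[-0.004,-0.044,0.02,0,0,0,0.5],[-0.004,-0.044,0.02,0,0,0,0.5],[0,0,0,0,-7,0,0.5],[0,0,0,0,-7,0,0.5],[0,0,0,0,-7,0,0.5],[0,0,0,0,0,0,0.5]],
  ],
)

```text
time: 2.25
eef_pos: [0.4085, -0.0649, 0.1197]
tcp_rot: [0.981, -0.007, -0.194, -0.005]
contact_force: [-0.5, 0.0, 0.6]
opening: 0.249
```

```bash
cat >> h.py <<'E'
def to(*targets):
    s=ctrl.get_state();M=R.from_quat(s["tcp_rot"]).as_matrix();p=s["eef_pos"];print("at",p.round(4),"axes x,y,z",M.T.round(3).tolist(),"qpos",s["qpos"].round(2))
    for t in targets:
        t=np.array(t);print(t,"shift",(M.T@(t-p)).round(4));p=t
E
python3 -c "
from h import *
to((.368,-.066,.06),(.368,-.066,.008),(.46,-.066,.008))"
```

```text
at [ 0.4085 -0.0649  0.1197] axes x,y,z [[0.924, -0.012, -0.382], [-0.016, -1.0, -0.007], [-0.381, 0.013, -0.924]] qpos [-0.33  0.07  2.08 -0.12  1.37  1.3 ]
[ 0.368 -0.066  0.06 ] shift [-0.0146  0.0022  0.0706]
[ 0.368 -0.066  0.008] shift [0.0198 0.0004 0.0481]
[ 0.46  -0.066  0.008] shift [ 0.085  -0.0015 -0.0351]
```

>>> apply_moves(
  moves=[
    [[-0.007,0.001,0.035,0,0,0,0.5],[-0.007,0.001,0.035,0,0,0,0.5],[0.01,0,0.024,0,0,0,0.5],[0.007,0,0.015,0,0,0,0.5],[0,0,0,0,0,0,0.5]],
  ],
)

```text
time: 2.75
eef_pos: [0.3695, -0.0682, 0.0157]
tcp_rot: [0.982, -0.008, -0.188, -0.005]
contact_force: [-0.7, -0.1, 0.2]
opening: 0.25
```

```bash
python3 -c "
from h import *
to((.368,-.066,.008),(.46,-.066,.008))
snap('side','pics/s1.png',(260,180,420,300),5)
print(w2pix('top',ctrl.get_state()['eef_pos']))"
```

```text
at [ 0.3695 -0.0682  0.0157] axes x,y,z [[0.929, -0.015, -0.369], [-0.018, -1.0, -0.006], [-0.369, 0.012, -0.929]] qpos [-0.37  0.17  2.21 -0.14  1.12  1.3 ]
[ 0.368 -0.066  0.008] shift [ 0.0014 -0.0021  0.0077]
[ 0.46  -0.066  0.008] shift [ 0.0855 -0.0017 -0.0339]
[345.87627167 294.37246545]
```

View pics/s1.png

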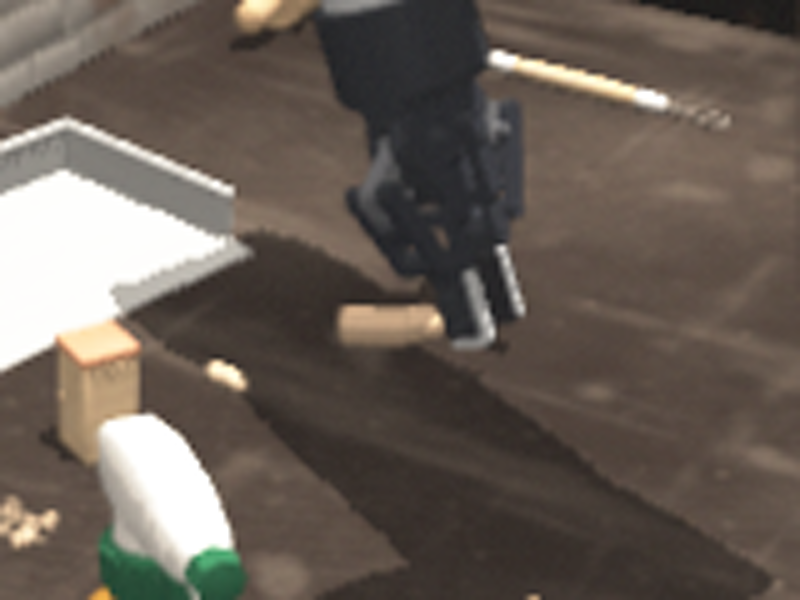

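The fingers stand behind the strip, slightly above the table. I'll lower and push, watching force and height.

>>> apply_moves(
  moves=[
    [[0.0015,-0.002,0.009,0,0,0,0.5],[0.0095,0,-0.0035,0,0,0,0.5],[0.0095,0,-0.0035,0,0,0,0.5],[0.0095,0,-0.0035,0,0,0,0.5],[0.0095,0,-0.0035,0,0,0,0.5],[0.0095,0,-0.0035,0,0,0,0.5],[0.0095,0,-0.0035,0,0,0,0.5]],
  ],
)

```text
time: 3.5
eef_pos: [0.4377, -0.0691, 0.0102]
tcp_rot: [0.983, -0.009, -0.182, -0.003]
contact_force: [-0.6, 0.9, -0.0]
opening: 0.251
```

```bash
python3 -c "
from h import *
to((.52,-.066,.006))
snap('top','pics/t2.png',(190,140,390,290),4)"
```

```text
at [ 0.4377 -0.0691  0.0102] axes x,y,z [[0.934, -0.017, -0.357], [-0.019, -1.0, -0.002], [-0.357, 0.009, -0.934]] qpos [-0.33  0.3   2.05 -0.12  1.14  1.33]
[ 0.52  -0.066  0.006] shift [ 0.0783 -0.0046 -0.0255]
```

View pics/t2.png

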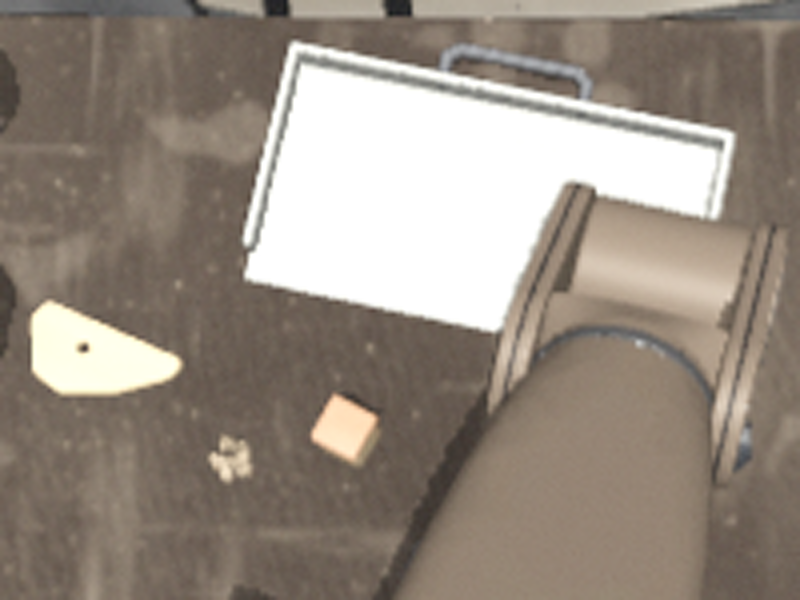

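>>> apply_moves(
  moves=[
    [[0.009,0,-0.0025,0,7,0,0.5],[0.009,0,-0.001,0,7,0,0.5],[0.009,0,0.001,0,7,0,0.5],[0.005,0,0.002,0,0,0,0.5]],
  ],
)

```text
time: 3.95
eef_pos: [0.4748, -0.0701, 0.0042]
tcp_rot: [1.0, -0.009, 0.008, -0.001]
contact_force: [-0.9, -0.1, 1.6]
opening: 0.25
```

```bash
python3 -c "
from h import *
to((.52,-.066,.004),(.62,-.066,.006))
snap('side','pics/s2.png',(200,180,400,300),4)"
```

```text
at [ 0.4748 -0.0701  0.0042] axes x,y,z [[1.0, -0.017, 0.015], [-0.017, -1.0, -0.001], [0.015, 0.001, -1.0]] qpos [-0.36  0.18  2.19  0.01  0.76  1.22]
[ 0.52  -0.066  0.004] shift [ 0.0452 -0.0049  0.0009]
[ 0.62  -0.066  0.006] shift [ 0.1    -0.0017 -0.0005]
```

View pics/s2.png

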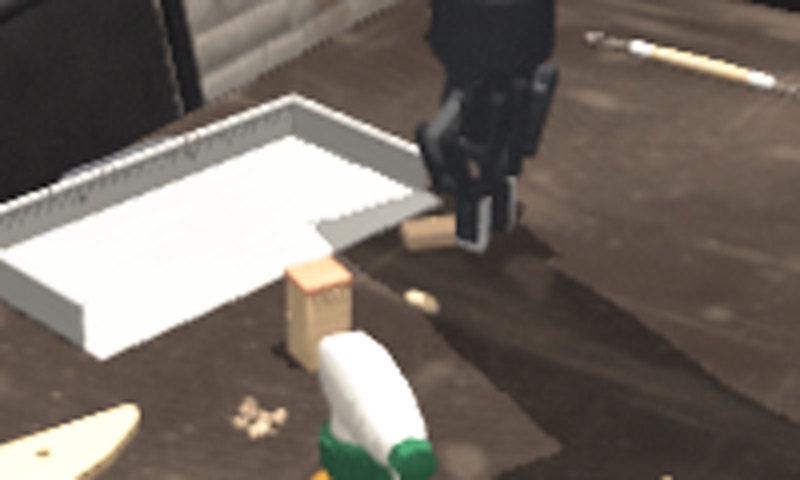

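```bash
python3 -c "
from h import *
for u,v in [(400,245),(403,219),(430,233),(458,247),(440,216)]: print(pix2w('side',200+(u-1.5)/4,180+(v-1.5)/4,.006).round(3))"
```

```text
[ 0.509 -0.026  0.006]
[ 0.527 -0.057  0.006]
[ 0.502 -0.05   0.006]
[ 0.478 -0.044  0.006]
[ 0.51  -0.073  0.006]
```

The strip is centred near (0.50, −0.05), left of the fingers. I'll back off, recentre and push it in, rising a little over the ramp.

>>> apply_moves(
  moves=[
    [[-0.012,0,0,0,0,0,0.5],[0,-0.017,0,0,0,0,0.5],[0.01,0,0.0005,0,0,0,0.5],[0.01,0,0,0,0,0,0.5],[0.01,0,0,0,0,0,0.5],[0.01,0,0,0,0,0,0.5],[0.01,0,0,0,0,0,0.5],[0.01,0,-0.001,0,0,0,0.5],[0.01,0,-0.001,0,0,0,0.5],[0.01,0,0,0,0,0,0.5]],
  ],
)

```text
time: 5.0
eef_pos: [0.5522, -0.057, 0.0068]
tcp_rot: [1.0, -0.009, 0.004, 0.0]
contact_force: [-1.2, 0.3, 0.4]
opening: 0.249
```

```bash
python3 -c "
from h import *
to((.615,-.052,.006))
snap('side','pics/s3.png',(200,180,400,300),4)"
```

```text
at [ 0.5522 -0.057   0.0068] axes x,y,z [[1.0, -0.017, 0.009], [-0.017, -1.0, 0.0], [0.009, -0.0, -1.0]] qpos [-0.29  0.32  2.    0.    0.81  1.3 ]
[ 0.615 -0.052  0.006] shift [ 0.0627 -0.006   0.0014]
```

View pics/s3.png

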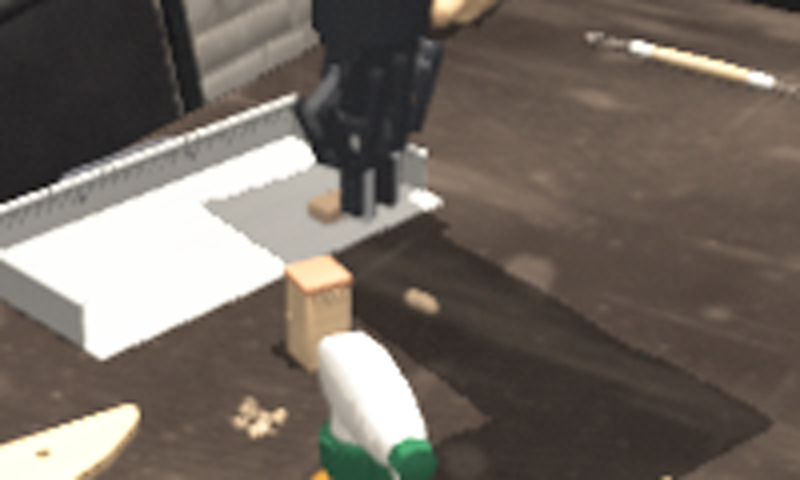

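>>> apply_moves(
  moves=[
    [[0.011,0,0,0,0,0,0.5],[0.011,0,0,0,0,0,0.5],[0.011,0,0,0,0,0,0.5],[0.011,0,0,0,0,0,0.5],[0.011,0,0,0,0,0,0.5],[-0.02,0,0,0,0,0,0.5],[0,0,-0.04,0,0,0,0.5],[0,0,-0.04,0,0,0,1],[-0.04,-0.02,-0.01,0,0,0,1],[-0.04,-0.02,0,0,0,0,1],[-0.04,-0.02,0,0,0,5.8,1],[-0.03,-0.02,0,0,0,5.8,1]],
  ],
)

```text
time: 6.25
eef_pos: [0.4499, 0.0269, 0.1011]
tcp_rot: [0.993, -0.115, 0.009, 0.0]
contact_force: [0.3, -0.6, -0.4]
opening: 0.002
```

```bash
python3 -c "
from h import *
to((.427,.025,.04),(.427,.025,.003),(.60,-.011,.006))
snap('side','pics/s4.png',(200,180,400,300),4)"
```

```text
at [0.4499 0.0269 0.1011] axes x,y,z [[0.973, -0.229, 0.018], [-0.229, -0.974, -0.002], [0.018, -0.002, -1.0]] qpos [-0.17 -0.07  2.23  0.    0.97  1.63]
[0.427 0.025 0.04 ] shift [-0.023   0.0072  0.0606]
[0.427 0.025 0.003] shift [-0.0007  0.0001  0.037 ]
[ 0.6   -0.011  0.006] shift [ 0.1767 -0.0045  0.0002]
```

View pics/s4.png

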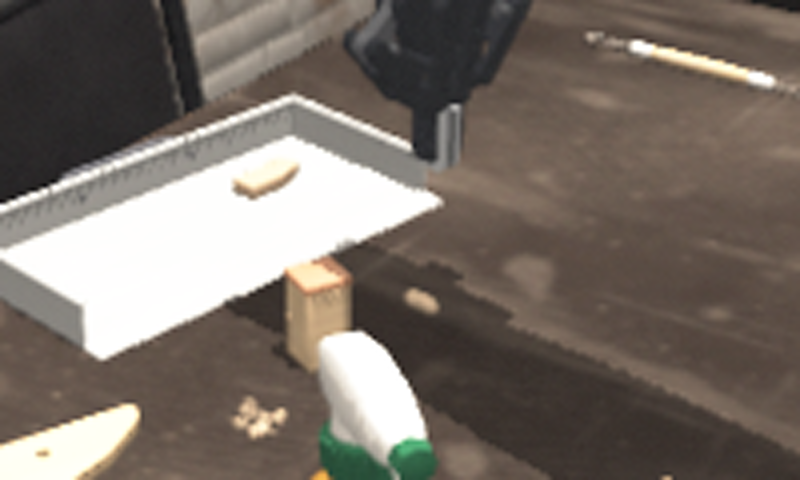

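The strip lies deep in the pan at crop (266,178). Next is the small offcut, with the fingers shut.

>>> apply_moves(
  moves=[
    [[-0.008,0.003,0.02,0,0,0,1],[-0.008,0.003,0.02,0,0,0,1],[-0.008,0.002,0.02,0,0,0,1],[0,0,0.02,0,0,0,1],[0,0,0.01,0,0,0,1],[0,0,0.003,0,0,0,1]],
  ],
)

```text
time: 6.9
eef_pos: [0.4254, 0.0288, 0.0071]
tcp_rot: [0.994, -0.113, 0.011, -0.001]
contact_force: [-0.3, 0.2, -0.6]
opening: 0.001
```

```bash
python3 -c "
from h import *
to((.427,.025,.003),(.60,-.011,.006))"
```

```text
at [0.4254 0.0288 0.0071] axes x,y,z [[0.974, -0.224, 0.022], [-0.224, -0.975, -0.004], [0.022, -0.001, -1.0]] qpos [-0.17  0.06  2.32  0.    0.75  1.62]
[0.427 0.025 0.003] shift [0.0023 0.0034 0.0042]
[ 0.6   -0.011  0.006] shift [ 0.1767 -0.0036  0.0009]
```

>>> apply_moves(
  moves=[
    [[0,0.003,0.0045,0,0,0,1],[0.01,0,0.0005,0,0,0,1],[0.01,0,0,0,0,0,1],[0.01,0,0,0,0,0,1],[0.01,0,0,0,0,0,1],[0.01,0,0,0,0,0,1]],
  ],
)

```text
time: 7.5
eef_pos: [0.4808, 0.0129, 0.0058]
tcp_rot: [0.994, -0.112, 0.014, -0.0]
contact_force: [0.3, -0.8, 0.2]
opening: -0.005
```

```bash
python3 -c "
from h import *
to((.60,-.011,.006))
snap('side','pics/s5.png',(200,180,400,300),4)"
```

```text
at [0.4808 0.0129 0.0058] axes x,y,z [[0.974, -0.223, 0.027], [-0.223, -0.975, -0.004], [0.028, -0.002, -1.0]] qpos [-0.19  0.17  2.19  0.    0.75  1.61]
[ 0.6   -0.011  0.006] shift [ 0.1214 -0.0033  0.0031]
```

View pics/s5.png

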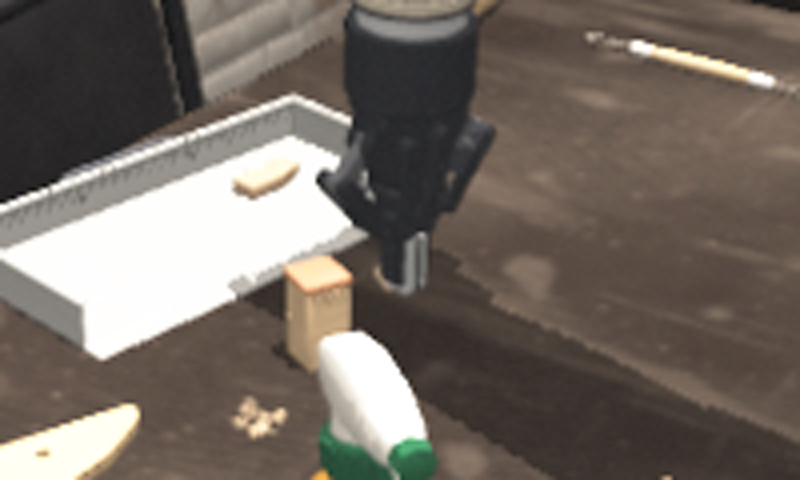

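>>> apply_moves(
  moves=[
    [[0.01,0,0.002,0,0,0,1],[0.01,0,0.001,0,0,0,1],[0.01,0,0,0,0,0,1],[0.01,0,0,0,0,0,1],[0.01,0,0,0,0,0,1],[0.01,0,0,0,0,0,1],[0.01,0,0,0,0,0,1],[0.01,0,0,0,0,0,1],[0.01,0,0,0,0,0,1],[0.01,0,0,0,0,0,1],[0.01,0,0,0,0,0,1],[0.01,0,0.0005,0,0,0,1]],
  ],
)

```text
time: 8.75
eef_pos: [0.6009, -0.0139, 0.0071]
tcp_rot: [0.994, -0.112, 0.0, -0.002]
contact_force: [-0.1, 0.6, -0.1]
opening: -0.002
```

```bash
python3 -c "
from h import *
to()
snap('side','pics/s6.png',(200,180,400,300),4)"
```

```text
at [ 0.6009 -0.0139  0.0071] axes x,y,z [[0.975, -0.223, 0.0], [-0.223, -0.975, -0.004], [0.001, 0.004, -1.0]] qpos [-0.19  0.4   1.88  0.01  0.85  1.6 ]
```

View pics/s6.png

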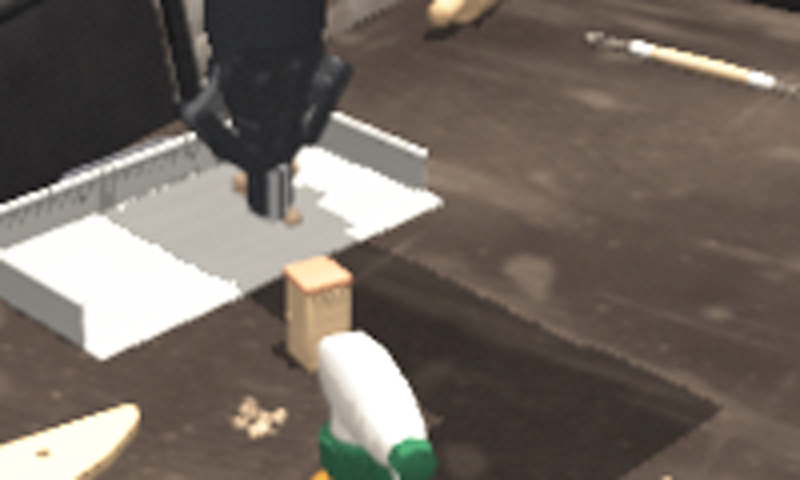

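```bash
python3 -c "
from h import *
d=np.load('pan.npz');o=d['o'];y=float(d['yaw']);P=R.from_euler('z',y)
for u,v in [(293,215),(240,182),(297,168)]:
    p=pix2w('side',200+(u-1.5)/4,180+(v-1.5)/4,.008);print(p.round(3),P.inv().apply(p-o).round(3))
print('tcp pan',P.inv().apply(ctrl.get_state()['eef_pos']-o).round(3))"
```

```text
[ 0.587 -0.019  0.008] [-0.039 -0.043  0.008]
[ 0.644 -0.038  0.008] [ 0.021 -0.05   0.008]
[ 0.625 -0.076  0.008] [ 0.011 -0.091  0.008]
tcp pan [-0.024 -0.035  0.007]
```

Part of the small offcut shows at pan x≈−0.04: it slipped past the fingers on the right side. I'll lift off, do the torn one, then re-check.

>>> apply_moves(
  moves=[
    [[0,0,-0.04,0,0,0,1],[0,0,-0.04,0,0,0,1],[0,0,-0.02,0,0,0,1],[-0.045,-0.02,0,0,0,0,0.6],[-0.045,-0.02,0,0,0,0,0.6],[-0.045,-0.02,0,0,0,0,0.6],[-0.045,-0.02,0,0,0,0,0.6],[-0.02,-0.04,0,0,0,0,0.6],[0,-0.04,0,0,0,0,0.6],[0,0,0,0,0,5,0.6],[0,0,0,0,0,5,0.6]],
  ],
)

```text
time: 9.9
eef_pos: [0.4408, 0.1907, 0.1074]
tcp_rot: [0.979, -0.203, 0.004, -0.003]
contact_force: [-0.8, -0.1, 0.7]
opening: 0.192
```

```bash
python3 - <<'E'
from h import *
to((.431,.187,.04),(.431,.187,.004),(.524,.150,.004),(.61,.115,.006))
d=np.load('pan.npz');o=d['o'];P=R.from_euler('z',float(d['yaw']))
for n in ('side','top'):
    im=ctrl.read_camera(n)[:,:,::-1].copy(); cv2.imwrite(f'pics/{n}_d.png',im)
    poly=np.array([w2pix(n,P.apply([x,y,.003])+o) for x,y in [(-.066,-.13),(.05,-.13),(.05,.13),(-.066,.13)]]).astype(np.int32)
    m=np.zeros(im.shape[:2],np.uint8);cv2.fillPoly(m,[poly],255)
    b,g,r=[im[...,i].astype(int) for i in range(3)]
    t=((r-b>12)&(m>0)).astype(np.uint8)
    k,_,st,ce=cv2.connectedComponentsWithStats(t)
    for i in range(1,k):
        if st[i,4]>5:
            p=pix2w(n,*ce[i],.006);print(n,ce[i].round(1),st[i,4],P.inv().apply(p-o).round(3))
E
```

```text
at [0.4408 0.1907 0.1074] axes x,y,z [[0.918, -0.398, 0.007], [-0.397, -0.918, -0.007], [0.009, 0.003, -1.0]] qpos [ 0.2  -0.01  2.15  0.    0.99  2.17]
[0.431 0.187 0.04 ] shift [-0.008   0.0077  0.0673]
[0.431 0.187 0.004] shift [-0.0002  0.0002  0.036 ]
[0.524 0.15  0.004] shift [ 0.1    -0.003   0.0007]
[0.61  0.115 0.006] shift [ 0.0928 -0.0021 -0.0014]
side [268.5 223.3] 31 [ 0.016 -0.077  0.006]
top [341.2 188.5] 186 [ 0.016 -0.071  0.006]
top [328.7 204.1] 45 [-0.029 -0.048  0.006]
```

Both are inside: strip at pan (0.016, −0.071), small at (−0.029, −0.048), which is 36 mm behind the edge. Now the torn scrap.

>>> apply_moves(
  moves=[
    [[-0.004,0.004,0.03,0,0,0,0.6],[-0.004,0.004,0.03,0,0,0,0.6],[0,0,0.03,0,0,0,0.6],[0,0,0.01,0,0,0,0.6],[0.002,0,0.004,0,0,0,0.6],[0.01,0,0,0,0,0,0.6],[0.01,0,0,0,0,0,0.6],[0.01,0,0,0,0,0,0.6],[0.01,0,0,0,0,0,0.6],[0.01,0,0,0,0,0,0.6]],
  ],
)

```text
time: 11.0
eef_pos: [0.4909, 0.164, 0.0075]
tcp_rot: [0.98, -0.197, 0.011, -0.005]
contact_force: [-0.2, 0.2, -0.3]
opening: 0.197
```

```bash
python3 -c "
from h import *
to((.524,.150,.004),(.61,.115,.006))
snap('side','pics/s7.png',(180,200,340,320),5)"
```

```text
at [0.4909 0.164  0.0075] axes x,y,z [[0.922, -0.387, 0.02], [-0.387, -0.922, -0.014], [0.024, 0.005, -1.0]] qpos [0.13 0.24 2.1  0.   0.77 2.09]
[0.524 0.15  0.004] shift [0.0359 0.0002 0.0042]
[0.61  0.115 0.006] shift [ 0.0929 -0.001  -0.0001]
```

View pics/s7.png

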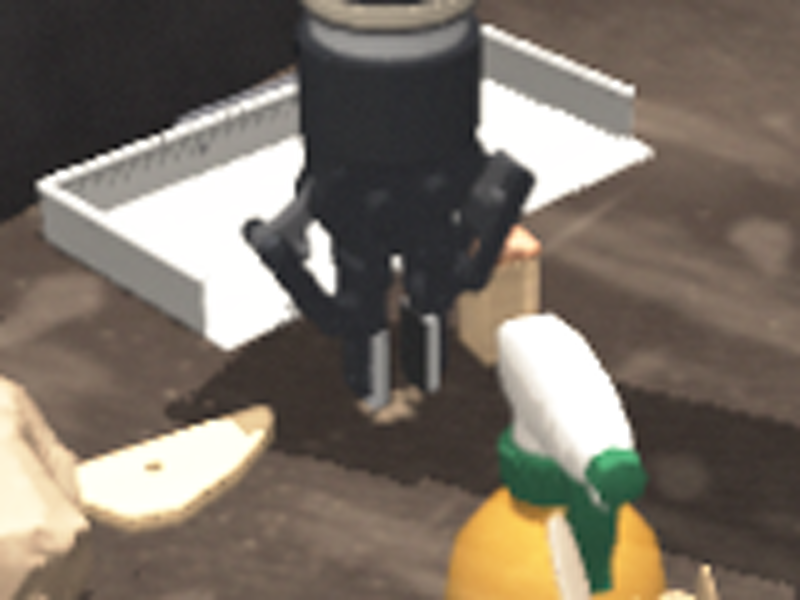

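```bash
python3 -c "
from h import *
for u,v in [(395,412),(360,410),(422,400),(395,425)]: print(pix2w('side',180+(u-2)/5,200+(v-2)/5,.004).round(3))
c=np.array([180+378/5,200+405/5]);print('tip',pix2w('side',*c,.01).round(3))
# initial torn centre check from first side image crop s2 (260,418)
print(pix2w('side',200+258/4,180+416/4,.006).round(3))"
```

```text
[0.482 0.176 0.004]
[0.496 0.183 0.004]
[0.478 0.162 0.004]
[0.476 0.184 0.004]
tip [0.484 0.184 0.01 ]
[0.465 0.178 0.006]
```

The fingers rode too high, over the jagged edge. I'll lift straight up, back off, shut the fingers and locate the scrap again.

>>> apply_moves(
  moves=[
    [[0,0,-0.03,0,0,0,0.6],[0,0,-0.03,0,0,0,1],[-0.03,0,0,0,0,0,1],[-0.03,0,0,0,0,0,1],[0,0,0,0,0,0,1]],
  ],
)

```text
time: 11.55
eef_pos: [0.4392, 0.1857, 0.071]
tcp_rot: [0.98, -0.199, 0.015, -0.006]
contact_force: [0.2, 0.5, 0.2]
opening: 0.001
```

```bash
cat > find.py <<'E'
from h import *
to()
for n in ('side','top'):
    im=ctrl.read_camera(n)[:,:,::-1].copy(); cv2.imwrite(f'pics/{n}_e.png',im)
    cs=[(.44,.14),(.54,.14),(.54,.195),(.44,.195)]
    poly=np.array([w2pix(n,[x,y,.003]) for x,y in cs]).astype(np.int32)
    m=np.zeros(im.shape[:2],np.uint8);cv2.fillPoly(m,[poly],255)
    g=im.mean(2); x0,y0,w,h=cv2.boundingRect(poly)
    rb=im[...,2].astype(int)-im[...,0]
    t=((g>115)&(m>0)|(rb>30)&(m>0)).astype(np.uint8)
    t=cv2.morphologyEx(t,cv2.MORPH_CLOSE,np.ones((3,3)))
    k,_,st,ce=cv2.connectedComponentsWithStats(t)
    for i in range(1,k):
        if st[i,4]>4: print(n,ce[i].round(1),st[i],pix2w(n,*ce[i],.006).round(3))
E
python3 find.py
```

```text
at [0.4392 0.1857 0.071 ] axes x,y,z [[0.92, -0.391, 0.027], [-0.39, -0.92, -0.018], [0.032, 0.006, -0.999]] qpos [0.19 0.03 2.19 0.   0.89 2.16]
side [257.6 279.5] [252 275  13   9  62] [0.488 0.172 0.006]
side [282.8 280. ] [282 279   3   3   5] [0.441 0.144 0.006]
top [239.9 236. ] [239 233   2   7   7] [0.512 0.193 0.006]
top [251.3 244.9] [248 240   9  11  72] [0.49  0.164 0.006]
top [238.9 253.7] [238 243   5  23  39] [0.468 0.194 0.006]
```

>>> apply_moves(
  moves=[
    [[0.002,-0.003,0.03,0,0,0,1],[0.001,0,0.025,0,0,0,1],[0,0,0.01,0,0,0,1],[0,0,0.003,0,0,0,1],[0,0,0.001,0,0,0,1]],
  ],
)

```text
time: 12.15
eef_pos: [0.4558, 0.1863, 0.0033]
tcp_rot: [0.979, -0.201, 0.02, -0.008]
contact_force: [0.5, 0.3, -0.0]
opening: 0.001
```

>>> apply_moves(
  moves=[
    [[0,0.004,0.001,0,0,0,1],[0.01,0,0.001,0,0,0,1],[0.01,0,0.001,0,0,0,1],[0.01,0,0.001,0,0,0,1],[0.01,0,0.001,0,0,0,1],[0.01,0,0.0005,0,0,0,1]],
  ],
)

```text
time: 12.75
eef_pos: [0.5061, 0.1614, 0.0027]
tcp_rot: [0.979, -0.201, 0.023, -0.009]
contact_force: [-1.1, 0.3, 0.2]
opening: -0.002
```

```bash
sed -i 's/(.44,.14),(.54,.14),(.54,.195),(.44,.195)/(.46,.10),(.57,.10),(.57,.18),(.46,.18)/' find.py; python3 find.py
```

```text
at [0.5061 0.1614 0.0027] axes x,y,z [[0.918, -0.393, 0.042], [-0.393, -0.919, -0.026], [0.048, 0.008, -0.999]] qpos [0.12 0.26 2.08 0.   0.74 2.09]
side [238.4 263. ] [236 262   5   3   7] [0.568 0.141 0.006]
side [256.4 271.1] [253 264   7  15  83] [0.512 0.146 0.006]
side [278.5 268.8] [271 264  17  11  92] [0.476 0.111 0.006]
side [244.9 274.5] [242 271   8   7  31] [0.524 0.171 0.006]
top [253.5 232.1] [245 213  19  45 626] [0.522 0.159 0.006]
top [273.3 213.5] [267 213  11   3  19] [0.57  0.112 0.006]
top [273.8 246.6] [269 238   9  18 113] [0.486 0.108 0.006]
```

>>> apply_moves(
  moves=[
    [[-0.02,0,0,0,0,0,1],[0,0,-0.03,0,0,0,1],[-0.03,0,-0.02,0,0,0,1],[-0.03,0,0,0,0,0,1]],
  ],
)

```text
time: 13.25
eef_pos: [0.4328, 0.1919, 0.051]
tcp_rot: [0.979, -0.203, 0.024, -0.009]
contact_force: [-0.8, -0.0, -0.6]
opening: -0.003
```

```bash
python3 find.py
```

```text
at [0.4328 0.1919 0.051 ] axes x,y,z [[0.916, -0.399, 0.044], [-0.398, -0.917, -0.028], [0.051, 0.008, -0.999]] qpos [ 0.2   0.05  2.21 -0.    0.82  2.19]
side [243.8 260.1] [233 256  20  11  48] [0.566 0.124 0.006]
side [277.4 270.1] [271 264  17  13 122] [0.475 0.117 0.006]
side [246.3 273.3] [241 269  12   9  76] [0.524 0.166 0.006]
top [272.5 213.6] [265 213  13   3  24] [0.57  0.114 0.006]
top [254.3 230.6] [249 226  12  11  84] [0.526 0.158 0.006]
top [273.2 246.6] [267 238  11  18 133] [0.486 0.11  0.006]
```

>>> apply_moves(
  moves=[
    [[0.03,-0.011,0,0,-2.5,2,1],[0,0,0.03,0,0,0,1],[0,0,0.013,0,0,0,1],[0,0,0.003,0,0,0,1]],
  ],
)

```text
time: 13.75
eef_pos: [0.4637, 0.1919, 0.0033]
tcp_rot: [0.976, -0.218, 0.001, -0.014]
contact_force: [0.1, 0.1, -0.1]
opening: -0.002
```

```bash
python3 -c "
from h import *
to((.49,.178,.003),(.60,.125,.006))"
```

```text
at [0.4637 0.1919 0.0033] axes x,y,z [[0.905, -0.426, -0.004], [-0.426, -0.904, -0.028], [0.008, 0.027, -1.0]] qpos [0.18 0.22 2.14 0.04 0.77 2.16]
[0.49  0.178 0.003] shift [0.0298 0.0014 0.0001]
[0.6   0.125 0.006] shift [ 0.1221  0.001  -0.0035]
```

>>> apply_moves(
  moves=[
    [[0.01,0,0,0,0,0,1],[0.01,0,0,0,0,0,1],[0.01,0,0,0,0,0,1],[0.01,0,0,0,0,0,1],[0.01,0,0,0,0,0,1],[0.01,0,0,0,0,0,1],[0.01,0,0,0,0,0,1],[0.01,0,-0.0005,0,0,0,1]],
  ],
)

```text
time: 14.55
eef_pos: [0.5437, 0.1545, 0.0053]
tcp_rot: [0.976, -0.218, 0.002, -0.014]
contact_force: [0.3, 0.1, 0.1]
opening: 0.001
```

```bash
python3 -c "
from h import *
to((.60,.125,.007),(.625,.113,.007))
snap('side','pics/s8.png',(180,180,340,300),5)"
```

```text
at [0.5437 0.1545 0.0053] axes x,y,z [[0.905, -0.426, -0.001], [-0.426, -0.904, -0.029], [0.011, 0.027, -1.0]] qpos [0.09 0.34 1.98 0.04 0.81 2.07]
[0.6   0.125 0.007] shift [ 0.0635  0.0027 -0.0019]
[0.625 0.113 0.007] shift [ 0.0277  0.0002 -0.    ]
```

View pics/s8.png

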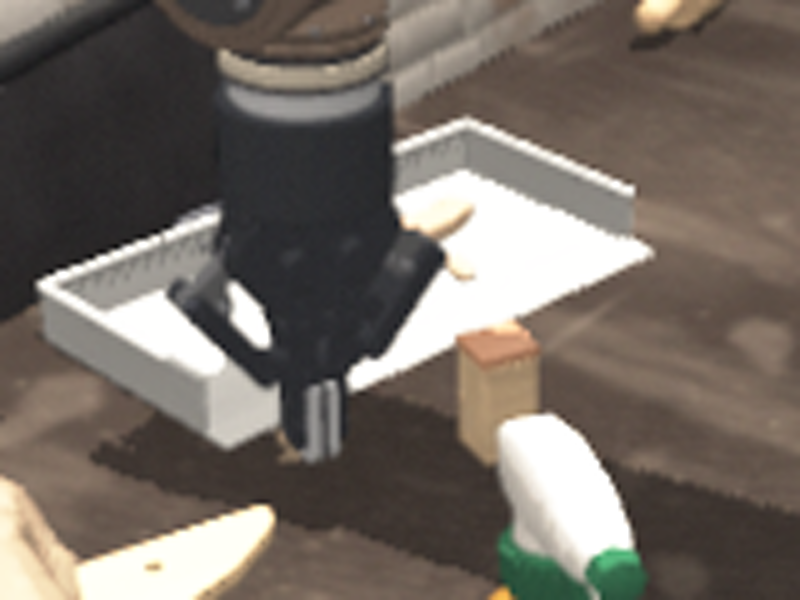

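The torn scrap shows at crop (287,448), peeking out left of the fingers, so I'll back off and re-measure.

>>> apply_moves(
  moves=[
    [[-0.02,0,0,0,0,0,1],[0,0,-0.03,0,0,0,1],[-0.03,0,-0.03,0,0,0,1],[-0.03,0,0,0,0,0,1]],
  ],
)

```text
time: 15.0
eef_pos: [0.4753, 0.1852, 0.0677]
tcp_rot: [0.975, -0.221, 0.005, -0.015]
contact_force: [0.8, -0.2, 0.5]
opening: -0.0
```

```bash
sed -i 's/cs=.*/cs=[(.50,.11),(.552,.10),(.572,.18),(.50,.195)]/' find.py; python3 find.py
```

```text
at [0.4753 0.1852 0.0677] axes x,y,z [[0.902, -0.431, 0.003], [-0.431, -0.902, -0.031], [0.016, 0.027, -1.0]] qpos [0.16 0.12 2.11 0.03 0.9  2.16]
side [256.5 260.5] [255 259   4   4  10] [0.54  0.109 0.006]
side [240.3 267.6] [235 264  12   8  52] [0.551 0.154 0.006]
top [259.3 219.3] [254 215  11  10  75] [0.555 0.146 0.006]
top [243.4 230.9] [240 218   8  24  86] [0.525 0.185 0.006]
top [272.6 239.7] [271 238   4   4   9] [0.504 0.112 0.006]
```

The scrap is centred ahead of the fingers at (0.554, 0.148), so I'll continue along the same line and rise to 7 mm over the ramp.

>>> apply_moves(
  moves=[
    [[0.02,-0.003,0.03,0,0,0,1],[0.01,0,0.025,0,0,0,1],[0,0,0.008,0,0,0,1],[0.01,0,0.001,0,0,0,1]],
  ],
)

```text
time: 15.5
eef_pos: [0.5096, 0.1739, 0.0]
tcp_rot: [0.976, -0.218, -0.0, -0.014]
contact_force: [-12.8, 5.4, 16.2]
opening: -0.003
```

```bash
python3 -c "
from h import *
to((.53,.161,.0035),(.56,.147,.0045),(.625,.113,.007))"
```

```text
at [0.5096 0.1739 0.    ] axes x,y,z [[0.905, -0.426, -0.006], [-0.426, -0.904, -0.027], [0.006, 0.027, -1.0]] qpos [0.13 0.3  2.05 0.04 0.79 2.11]
[0.53   0.161  0.0035] shift [ 0.024   0.0028 -0.0037]
[0.56   0.147  0.0045] shift [ 0.0331 -0.0002 -0.0012]
[0.625 0.113 0.007] shift [ 0.0733  0.003  -0.003 ]
```

Touching the table (16 N). I'll raise to 4 mm, then push.

>>> apply_moves(
  moves=[
    [[0,0.001,-0.004,0,0,0,1],[0.01,0,0,0,0,0,1],[0.01,0,0,0,0,0,1],[0.01,0,0,0,0,0,1],[0.01,0,0,0,0,0,1],[0.01,0,-0.001,0,0,0,1]],
  ],
)

```text
time: 16.1
eef_pos: [0.5603, 0.1493, 0.0072]
tcp_rot: [0.976, -0.218, 0.002, -0.014]
contact_force: [0.0, -0.2, 0.6]
opening: -0.003
```

>>> apply_moves(
  moves=[
    [[0.01,0,0.001,0,0,0,1],[0.01,0,0.0005,0,0,0,1],[0.01,0,0,0,0,0,1],[0.01,0,0,0,0,0,1],[0.01,0,0,0,0,0,1],[0.01,0,0,0,0,0,1],[0.01,0,0,0,0,0,1],[-0.02,0,0,0,0,0,1],[0,0,-0.04,0,0,0,1],[0,0,-0.04,0,0,0,1],[-0.045,0,0,0,0,0,1],[-0.045,0,0,0,0,0,1]],
  ],
)

```text
time: 17.3
eef_pos: [0.5312, 0.1612, 0.0937]
tcp_rot: [0.975, -0.224, -0.008, -0.016]
contact_force: [-0.4, 0.2, -0.5]
opening: 0.003
```

>>> apply_moves(
  moves=[
    [[-0.04,0,-0.02,0,0,0,1],[-0.03,0,-0.02,0,0,0,1],[0,0,0,0,0,0,1]],
  ],
)

```text
time: 17.6
eef_pos: [0.4649, 0.1912, 0.1355]
tcp_rot: [0.975, -0.223, -0.008, -0.016]
contact_force: [1.0, -0.1, 0.7]
opening: 0.001
```

```bash
cat > chk.py <<'E'
from h import *
to()
d=np.load('pan.npz');o=d['o'];P=R.from_euler('z',float(d['yaw']))
for n in ('side','top'):
    im=ctrl.read_camera(n)[:,:,::-1].copy(); cv2.imwrite(f'pics/{n}_f.png',im)
    im0=cv2.imread(f'pics/{n}0.png')
    poly=np.array([w2pix(n,P.apply([x,y,.002])+o) for x,y in [(-.09,-.132),(.052,-.132),(.052,.132),(-.09,.132)]]).astype(np.int32)
    m=np.zeros(im.shape[:2],np.uint8);cv2.fillPoly(m,[poly],255)
    df=cv2.absdiff(im,im0).max(2)
    t=((df>12)&(m>0)).astype(np.uint8)
    k,_,st,ce=cv2.connectedComponentsWithStats(t)
    for i in range(1,k):
        if st[i,4]>8: print(n,ce[i].round(1),st[i],P.inv().apply(pix2w(n,*ce[i],.008)-o).round(3))
    for nm,c in [('stamp',(.478,.1,.03)),('rib',(.50,.24,.004))]:
        u,v=w2pix(n,c).astype(int); print(nm,n,'diff px',(cv2.absdiff(im,im0).max(2)[v-25:v+25,u-25:u+25]>40).sum())
E
python3 chk.py
```

```text
at [0.4649 0.1912 0.1355] axes x,y,z [[0.9, -0.434, -0.023], [-0.435, -0.9, -0.027], [-0.009, 0.034, -0.999]] qpos [0.17 0.01 2.08 0.04 1.06 2.17]
side [261.3 225.7] [251 217  24  19 267] [ 0.016 -0.051  0.008]
side [284.2 218.4] [281 217   8   4   9] [ 0.006 -0.124  0.008]
side [299.2 225. ] [293 222  13   6  14] [-0.052 -0.125  0.008]
side [300.3 234.7] [289 229  22  12  24] [-0.093 -0.087  0.008]
side [271.6 233.6] [269 231   7   6  26] [-0.037 -0.039  0.008]
side [274.5 246.4] [265 242  21  10  27] [-0.093  0.001  0.008]
side [210.8 252.3] [198 244  24  19  53] [-0.008  0.127  0.008]
side [224.8 251.8] [220 248  12   8  49] [-0.029  0.103  0.008]
side [255.7 255.1] [252 254   8   4   9] [-0.093  0.061  0.008]
side [231.7 264.1] [227 262  13   6  44] [-0.086  0.126  0.008]
stamp side diff px 62
rib side diff px 144
top [341.1 188.8] [331 183  22  12 198] [ 0.015 -0.071  0.008]
top [273.2 190. ] [267 186  13  10  70] [-0.024  0.096  0.008]
top [328.7 204. ] [325 200   8   9  48] [-0.03  -0.048  0.008]
top [259.5 209.7] [253 204  13  12  98] [-0.08   0.117  0.008]
stamp top diff px 76
rib top diff px 1515
```

```bash
python3 -c "
import cv2
a,b=cv2.imread('pics/top_f.png'),cv2.imread('pics/top0.png')
for u,v in [(273,190),(259,210),(329,204),(341,189),(300,190)]: print('top',u,v,b[v,u],a[v-1:v+2,u-1:u+2].reshape(-1,3).mean(0).round(),a[v-2:v+3,u-2:u+3].reshape(-1,3).std(0).round())
a,b=cv2.imread('pics/side_f.png'),cv2.imread('pics/side0.png')
for u,v in [(225,252),(232,264),(272,233)]: print('side',u,v,b[v,u],a[v-1:v+2,u-1:u+2].reshape(-1,3).mean(0).round(),a[v-2:v+3,u-2:u+3].reshape(-1,3).std(0).round())
a=cv2.imread('pics/top_f.png')[140:290,190:390];cv2.imwrite('pics/f_top.png',cv2.resize(a,None,fx=4,fy=4,interpolation=2))"
```

```text
top 273 190 [255 255 255] [196. 213. 223.] [34. 27. 22.]
top 259 210 [254 255 255] [169. 176. 175.] [59. 59. 56.]
top 329 204 [255 255 255] [217. 245. 253.] [11.  8.  5.]
top 341 189 [255 255 255] [234. 255. 255.] [4. 0. 0.]
top 300 190 [252 255 255] [255. 255. 255.] [0. 0. 0.]
side 225 252 [251 253 254] [169. 194. 213.] [44. 36. 28.]
side 232 264 [252 253 254] [180. 189. 194.] [44. 44. 43.]
side 272 233 [250 252 253] [221. 245. 253.] [35. 28. 20.]
```

By colour, the torn scrap is the tan patch at pan (−0.026, 0.099); the grey patch at the ramp is the gripper's shadow. All three are well inside and the arm is clear of everything.

```bash
python3 -c "
from plant import ctrl
print(ctrl.get_state()['contact_force'],ctrl.sign_off())"
```

```text
the job is handed in; nothing more can be done
[-0.45156789  0.49180275 -0.26407793] None
```

I swept all three scraps into the pan by pushing only, and handed the job in just after t = 17.6 s with the gripper raised clear; sign-off gives no verdict.

| Scrap | Pan x, y (m), overhead camera | Behind the open edge |
|---|---|---|
| strip | 0.015, −0.071 | 80 mm |
| small | −0.030, −0.048 | 35 mm |
| torn | −0.024, 0.096 | 41 mm |

- **Camera agreement:** the side camera agreed within 8 mm for small and torn. It put the strip 20 mm off in y, still well inside. I discounted a grey patch at the ramp as the gripper's shadow because of its colour.
- **Slips on the way:** the small scrap slipped round the fingers, but stopped inside. On the first try at the torn scrap, the fingers rode over it, so I pushed it again lower in several goes. Once I pressed the shut fingertips on the table at about 20 N in all, and raised them.
- **Things to be left alone:** the stamp and rib stood where they were in the last picture I could view, at t = 14.55 s. I only compared those two by image difference at the end. It showed small changes at the stamp and large ones at the rib, which I put down to the arm and its shadow. I did not measure them, and the viewing limit kept me from looking at a final picture.

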